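# Ease the wedge out from under a propped drawing board

### The job

The heavy hinged panel of the drawing board is propped up by the red wedge: work that wedge straight back out from under it in short tugs, pausing once with panel and wedge at rest and the panel about half-way down, and let the panel sink gently without slamming. Finish with the panel flat down and the red wedge let go, upright on its base on the table, clear in front of the board. Leave the spare yellow wedge and the mug where they are.

Things in the scene. Friction and masses are not known exactly. Their poses are not given: they have to be found in the camera images.
- panel: Oak drawing panel 220 deep, 340 wide, 22 thick, 1.4 kg, hinged along its far lower edge to a fixed base; sinks by its weight. Origin: middle of its front lower edge. x: from front edge to hinge, away from the robot within 20 deg; y along the edge; z out of its top. Flat = z vertical, underside 10 up, on runners 22 wide at both ends. Start: front edge 34 up, tilt 0.11 rad; half-way: 22 up, 0.055.
- wedge: Red, 155 long, 40 wide, 150 g. Origin: underside, middle of thin end (5 high), 80 under the panel at start. x: thick to thin end; z up. Top rises evenly to 45 at x = -110, then a level block to x = -155, in front of the panel: grip it across y. Stays by friction; pull 5 to 20 N. Panel edge sinks 0.36 mm per mm pulled, is down with 14 left under. Upright = z up.
- spare: Yellow wooden wedge of the same shape, size and axes, lying loose on the table to one side; it holds nothing and must stay.
- mug: White mug with coloured scallops, 80 across, 95 high, handle along its y; origin in the centre of its underside. It stands on the other side of the board from the yellow wedge and must stay.

How it is judged (in metres and radians):
On the way:
1. the panel rests on the red wedge about half-way down (tilt 0.025 to 0.08 rad), panel and wedge at rest for a moment (angle between panel's own z axis and vertical between 0.025 and 0.08 rad and angular speed of panel below 0.03 rad/s and linear speed of wedge below 0.01 m/s and contact force between wedge and panel above 1 N), for 0.2 s.
At the end, for the whole second after the job is handed in: The panel lies flat (within 0.01 rad); the red wedge stands flat on the table (within 0.1 rad), at rest, its thin end at least 5 mm in front of the panel's front edge (angle between panel's own z axis and vertical below 0.01 rad and x of wedge in the frame of panel below -0.005 m and angle between wedge's own z axis and vertical below 0.1 rad and height (world z) of wedge below 0.006 m and linear speed of wedge below 0.01 m/s); the robot touches nothing.
It fails at once if the panel slams or is thrown (turns faster than 1 rad/s) (angular speed of panel above 1 rad/s).
It fails at once if the yellow wedge is moved by more than 20 mm (distance of spare from where it was at the start of the episode above 0.02 m).
It fails at once if the mug is moved by more than 20 mm or tipped (distance of mug from where it was at the start of the episode above 0.02 m or angle between mug's own z axis and vertical above 0.35 rad).
It also fails if it takes over 38 s, if anything falls off the work surface, if the arm or the gripper's body presses on something with over 40 N, if the wrist force passes 120 N, or if a joint passes its speed limit or range.

### The arm

A 6-joint arm with a two-finger parallel gripper is mounted at the origin on the work surface. World frame = base frame: x ahead of the robot, y to its left, z up, the work surface at z = 0. Lengths are in m, angles in degrees, forces in N, time in s.
With the tool pointing down it reaches from about 0.225 to 0.725 m from the base axis. Payload 3.1 kg.
Tool frame: the origin (TCP) lies midway between the tips of the shut fingers; the grasp point (between the pads) lies 19 mm behind it; z points along the fingers, y is the line along which they close (so a half turn about z gives the same grasp; the last joint's range is limited). The gripper opens to 85 mm and grips with 20 to 120 N. Pads are 22 mm wide; open, the fingers measure 114 mm over their backs; the gripper's body (76 mm by 85 mm) begins 54 mm behind the grasp point. The pads swing forward as they close: fully open they stand 13 mm farther back than shut.
Start: joints at [68.48, 2.75, 5.684, 92.934, 0, 82.678], TCP at [0.129, 0.509, 0.231] pointing down, gripper open.
Joint ranges: [-166.93, 166.93], [-56.73, 111.36], [-69.38, 81.34], [-121.58, 131.49], [-85.45, 84.26], [-180, 180]. Speed limits (degrees/s): [159.86, 159.86, 180, 180, 180, 180].

### API

Orientations are given as a 3x3 rotation matrix whose columns are the frame's x, y, z axes.
In Python, from cell import r, optics gives the robot as it stands (r), with the cameras (optics).
- The arm moves only by the tool nudge_tcp, called after "Emit:" by a JSON object that holds its "api" and its "payload". Schema: {"type":"object","properties":{"motion":{"type":"array","items":{"type":"object","properties":{"pos":{"type":"array","items":{"type":"number"},"minItems":3,"maxItems":3},"turn_vec":{"type":"array","items":{"type":"number"},"minItems":3,"maxItems":3}},"additionalProperties":false},"minItems":1,"maxItems":20},"aperture":{"type":"number"},"force":{"type":"number"},"only":{"type":"string"},"quiet":{"type":"boolean"},"lines":{"type":"string"}},"required":["motion"],"additionalProperties":false}. motion is a list of rows, 1 to 20 of them, each an object with the fields pos (a list: dx, dy, dz in normalised numbers (1 is 0.75 m)), turn_vec (a list: a rotation vector rx, ry, rz in parts of the range, where 1.0 means 2 pi rad); a field left out counts as zero; each row is the pose to reach, as a shift and turn from the pose commanded when the call began, along the tool's axes at that moment; what a row does not reach only later rows make up. A row lasts 1/12 s, in which the tool goes at most 0.0417 m and 7.16 degrees, less where a joint would pass 70% of its speed; a pose out of reach is approached as far as the arm can. aperture is the opening from 0.0 (shut) to 1.0 (fully open), set as the call begins (left out keeps the last). The fingers move at their own pace and stop on an object; force is the grip in N (left out, the last holds). Time passes only in rows, so rows that do not move let the fingers close. The tool returns the time, the measured TCP pose, the force, the opening and the grip force at its end. only (a regular expression) keeps the lines of the reply that match it, lines (a string "A,B") keeps lines A to B, and quiet returns only ok. Input that does not fit is refused with a message, and nothing moves.
- r.state(): the state, without advancing time (a new reading comes with each control period).
- optics.camera(name): name is "scene" or "side" or "wrist"; returns the picture (420x560x3 uint8, blue, green, red); there is no depth.
- optics.camera_params(name): a dict with "fov_y" (degrees; the focal length in pixels is half the picture's height over the tangent of half this angle, whatever the lens; pixels are square), "cx", "cy" (the principal point, pixels), "position" and "attitude" of the camera in the world. Camera axes: x right, y down, z forward; pixel columns grow to the right and rows downward; lengths in m; the calibration is good to about 2 mm. A picture is of the moment at which its call begins: read the wrist's pose just before it. camera_params takes no time and is no camera call; for the wrist camera it gives the pose at the moment of the call.
- r.finish_job(): hands the job in; it is judged then, once.
The state is a dict: "t": time; "joint_pos": joint angles; "dq": joint speeds; "effort": joint torques, N m; "tool_pos": TCP position; "tcp_rot": TCP orientation; "force": force on the tool from outside, world axes, zero at the start; "moment": the same for the moment, N m; "gripper_width": opening from 0.0 (shut) to 1.0 (fully open); "finger_force": force on a finger pad.
Only numpy, scipy, OpenCV 4.12 (cv2) and the standard library are available. Lean on these libraries where they do the work, as an engineer would, in place of code of your own. Each camera call takes 0.05 s, during which the arm holds its last target. There are 200 camera calls.

## Working session

There is one attempt and no reset: what is moved stays moved. The work goes in short steps, Python scripts to look and compute and a tool call to move; the robot and the scene stay as the last step left them, time stands still between calls to the robot, and variables do not carry over. Pictures are saved under pics/ and viewed, at most 10 in all, crops included, and the job is handed in when it is done.

```bash
mkdir -p pics
```

Run:
```python
from cell import r, optics
import cv2,json
s=r.state();print(s)
for n in("scene","side","wrist"):
    print(n,optics.camera_params(n))
a=optics.camera("scene");b=optics.camera("side")
cv2.imwrite("pics/scene0.png",a);cv2.imwrite("pics/side0.png",b)
```

```text
{'t': 0.0, 'joint_pos': array([ 6.84780135e+01,  2.79149186e+00,  5.59034260e+00,  9.29342314e+01,
       -4.68182519e-04,  8.26789952e+01]), 'dq': array([ 0.08780532, -0.00271429, -0.02029965, -0.00888009, -0.03187241,
       -0.03236318]), 'effort': array([ 4.48536969e-05, -3.38778591e+01,  3.20016682e+01,  2.03401776e-02,
       -2.63806542e-04, -7.29744414e-06]), 'tool_pos': array([0.12856656, 0.50837054, 0.23011878]), 'tcp_rot': array([[-9.69441023e-01,  2.45322979e-01, -8.59224148e-04],
       [ 2.45324308e-01,  9.69438569e-01, -2.20108912e-03],
       [ 2.92987289e-04, -2.34461466e-03, -9.99997208e-01]]), 'force': array([0.16278408, 0.00847668, 0.3965578 ]), 'moment': array([ 0.00613896, -0.00332034, -0.04165555]), 'finger_force': 0.0, 'gripper_width': 1.0033140899461381}
scene {'fov_y': 43.490326177740315, 'cx': 280.3673304976023, 'cy': 208.76757009771498, 'position': array([ 1.68995381, -0.79199398,  0.98425913]), 'attitude': array([[ 0.59268065,  0.47098719, -0.6533764 ],
       [ 0.80536542, -0.33568817,  0.48856933],
       [ 0.01077917, -0.81577235, -0.57827268]])}
side {'fov_y': 42.63060632365107, 'cx': 279.9511217671948, 'cy': 207.80843842716223, 'position': array([ 0.23685076, -1.01849892,  1.31573194]), 'attitude': array([[ 0.95634172, -0.21246536,  0.20067133],
       [-0.29179109, -0.73266053,  0.61487113],
       [ 0.01638515, -0.64658102, -0.76266933]])}
wrist {'fov_y': 59.325478106108605, 'cx': 278.5122177400066, 'cy': 205.6204723391928, 'position': array([0.05300429, 0.52678491, 0.3718975 ]), 'attitude': array([[ 0.24519535,  0.92290708,  0.29685309],
       [ 0.96946991, -0.23256201, -0.07773672],
       [-0.00270702,  0.30685082, -0.95175377]])}
```

```bash
python3 -c "
import cv2,numpy as np
for n in('scene','side'):
    a=cv2.imread(f'pics/{n}0.png');cv2.imwrite(f'pics/{n}0b.png',cv2.resize(a,(784,588),interpolation=cv2.INTER_CUBIC))"
```

```text
(no output)
```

View pics/scene0.png

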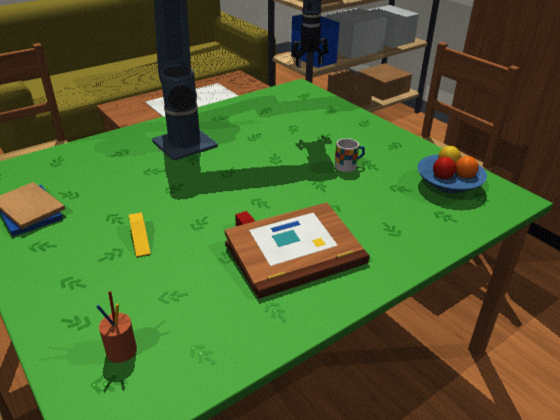

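View pics/side0.png

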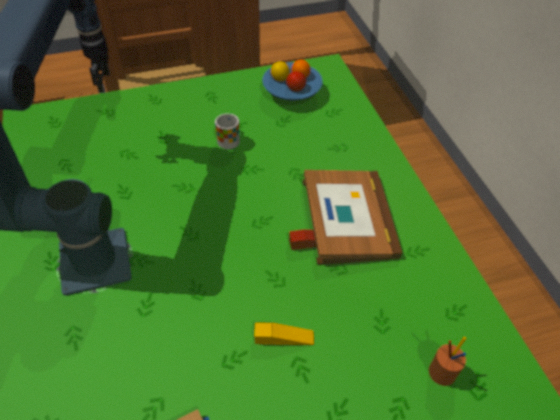

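The scene view shows the red block near (245,220), the mug at (347,155) and the yellow wedge at (140,235). In the side view red is at (303,239), the mug at (228,132) and yellow at (284,334). I'll segment red for a coarse position, then go look with the wrist camera.

Create h.py:
```python
import numpy as np,cv2
from cell import r, optics
def ray(P,u,v):
    f=210/np.tan(np.radians(P["fov_y"]/2))
    d=P["attitude"]@np.array([(u-P["cx"])/f,(v-P["cy"])/f,1]);return P["position"],d
def onz(P,u,v,z):
    c,d=ray(P,u,v);return c+d*(z-c[2])/d[2]
def proj(P,X):
    f=210/np.tan(np.radians(P["fov_y"]/2))
    q=(np.atleast_2d(X)-P["position"])@P["attitude"];return np.c_[P["cx"]+f*q[:,0]/q[:,2],P["cy"]+f*q[:,1]/q[:,2]]
def totool(X):
    s=r.state();return s["tcp_rot"].T@(np.array(X)-s["tool_pos"])
```

Run:
```python
from h import *
S=optics.camera_params("side");C=optics.camera_params("scene")
print("red side",onz(S,303,239,.04),"scene",onz(C,245,218,.04))
for n,u,v,z in[("panel FL",304,171,.05),("FR",318,260,.05),("BL",380,171,.032),("BR",402,258,.032),("yel thick",263,330,.045),("yel thin",313,336,.005),("mug",228,145,.0)]:print(n,onz(S,u,v,z).round(3))
a=cv2.imread("pics/side0.png")[215:265,270:340];cv2.imwrite("pics/side0c.png",cv2.resize(a,None,fx=10,fy=10,interpolation=cv2.INTER_CUBIC))
```

```text
red side [ 0.60278582 -0.12500044  0.04      ] scene [ 0.59986459 -0.10989058  0.04      ]
panel FL [0.692 0.131 0.05 ]
FR [ 0.617 -0.215  0.05 ]
BL [0.942 0.077 0.032]
BR [ 0.86  -0.266  0.032]
yel thick [ 0.408 -0.379  0.045]
yel thin [ 0.536 -0.414  0.005]
mug [0.491 0.373 0.   ]
```

View pics/side0c.png

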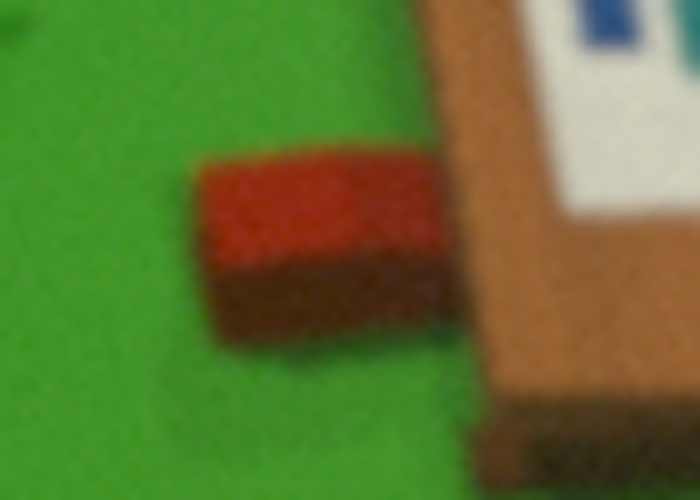

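The crop shows the thick end's top corners at full-picture pixels (289.8,231.5) and (291,242), and the panel edge crosses the wedge at about x=315. Next I work out the wedge axis and the approach pose.

Run:
```python
from h import *
S=optics.camera_params("side")
p=lambda u,v,z:onz(S,270+u/10-.45,215+v/10-.45,z)
A=p(198,163,.045);B=p(210,270,.045);C=p(345,148,.045);D=p(335,258,.045);E=p(220,348,0);F=p(450,328,0)
for n,x in zip("ABCDEF",(A,B,C,D,E,F)):print(n,x.round(4))
ang=lambda v:np.degrees(np.arctan2(v[1],v[0]))
print("width",np.linalg.norm(A-B),"angs",ang(C-A),ang(D-B),ang(F-E),ang(A-B)-90)
print(ang(onz(S,304.5,171,.056)-onz(S,318,260,.056))-90, ang(onz(S,402,258,.032)-onz(S,318.5,260,.045)))
print(r.state()["tcp_rot"][:2])
```

```text
A [ 0.5718 -0.0882  0.045 ]
B [ 0.5632 -0.1271  0.045 ]
C [ 0.6159 -0.0951  0.045 ]
D [ 0.5999 -0.1333  0.045 ]
E [ 0.5687 -0.1243  0.    ]
F [ 0.6378 -0.1367  0.    ]
width 0.03988749818337012 angs -8.909934106350144 -9.477610598780544 -10.20219589511816 -12.537652411479243
-12.411249412317034 -12.568760515659095
[[-9.69459213e-01  2.45251371e-01 -7.74743544e-04]
 [ 2.45252459e-01  9.69457156e-01 -2.01333950e-03]]
```

```bash
python3 -c "
from h import *
print(totool([.56,-.106,.17]))"
```

```text
[-0.56895937 -0.48971809  0.0611376 ]
```

The rows are not in the units I measure in: shifts go in shares of 0.75 m and turns go in shares of 2 pi rad. I convert before sending: -0.569 m / 0.75 = -0.7587, -0.55 m / 0.75 = -0.7333, -2.7 degrees / 360 = -0.0075.

Emit:
{"api": "nudge_tcp", "payload": {"motion": [{"pos":[-0.04, -0.0347, 0.004], "turn_vec":[0, 0, -0.0006]}, {"pos":[-0.0867, -0.0747, 0.0093], "turn_vec":[0, 0, -0.0008]}, {"pos":[-0.1333, -0.1147, 0.0147], "turn_vec":[0, 0, -0.0014]}, {"pos":[-0.18, -0.1547, 0.02], "turn_vec":[0, 0, -0.0019]}, {"pos":[-0.2267, -0.1947, 0.024], "turn_vec":[0, 0, -0.0025]}, {"pos":[-0.2733, -0.2347, 0.0293], "turn_vec":[0, 0, -0.0028]}, {"pos":[-0.32, -0.276, 0.0347], "turn_vec":[0, 0, -0.0033]}, {"pos":[-0.3667, -0.316, 0.04], "turn_vec":[0, 0, -0.0039]}, {"pos":[-0.4133, -0.356, 0.044], "turn_vec":[0, 0, -0.0044]}, {"pos":[-0.46, -0.396, 0.0493], "turn_vec":[0, 0, -0.005]}, {"pos":[-0.5067, -0.436, 0.0547], "turn_vec":[0, 0, -0.0056]}, {"pos":[-0.5533, -0.476, 0.06], "turn_vec":[0, 0, -0.0061]}, {"pos":[-0.6, -0.516, 0.064], "turn_vec":[0, 0, -0.0067]}, {"pos":[-0.6467, -0.556, 0.0693], "turn_vec":[0, 0, -0.0069]}, {"pos":[-0.6933, -0.5973, 0.0747], "turn_vec":[0, 0, -0.0072]}, {"pos":[-0.7333, -0.6307, 0.0787], "turn_vec":[0, 0, -0.0075]}, {"pos":[-0.7587, -0.6533, 0.0813], "turn_vec":[0, 0, -0.0075]}, {"pos":[-0.7587, -0.6533, 0.0813], "turn_vec":[0, 0, -0.0075]}, {"pos":[-0.7587, -0.6533, 0.0813], "turn_vec":[0, 0, -0.0075]}, {"pos":[-0.7587, -0.6533, 0.0813], "turn_vec":[0, 0, -0.0075]}], "aperture": 1.0}}

```text
t: 1.77
tool_pos: [0.5602, -0.1078, 0.168]
tcp_rot: [[-0.979, 0.203, -0.003], [0.203, 0.979, 0.001], [0.004, 0.0, -1.0]]
force: [-0.4, 0.1, -0.0]
gripper_width: 0.999
finger_force: 0.0
```

Run:
```python
from h import *
P=optics.camera_params("wrist");a=optics.camera("wrist");np.save("P1.npy",P,allow_pickle=True);cv2.imwrite("pics/w1.png",a)
s=r.state();print(s["tool_pos"],s["tcp_rot"])
```

```text
[ 0.55957674 -0.10610237  0.16887325] [[-9.79557899e-01  2.01139151e-01 -3.06015246e-03]
 [ 2.01135542e-01  9.79562350e-01  1.44754179e-03]
 [ 3.28876746e-03  8.02445571e-04 -9.99994270e-01]]
```

View pics/w1.png

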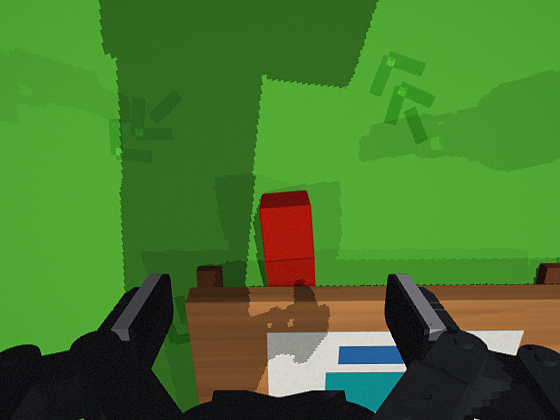

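The wrist view shows the wedge top's thick corners at (261,208) and (310,205), the crease at (265,262) to (313,258), and the panel's front edge along row ~288.

Run:
```python
from h import *
P=np.load("P1.npy",allow_pickle=True).item()
A,B,C,D=[onz(P,u,v,.045) for u,v in((261,208),(310,205),(265,262),(313,258))]
print(A,B,C,D,np.linalg.norm(A-B),np.linalg.norm(A-C))
ang=lambda v:np.degrees(np.arctan2(v[1],v[0]))
print(ang(C-A),ang(D-B),ang(B-A)-90)
e1,e2=onz(P,190,289,.05),onz(P,540,285,.05);print(e1,e2,ang(e2-e1)-90)
for m in ((A+B+C+D)/4,):print(m,totool([m[0],m[1],.009]))
print(r.state()["tcp_rot"][:,1],ang(r.state()["tcp_rot"][:,1])-90)
```

```text
[ 0.566153   -0.12366921  0.045     ] [ 0.57132342 -0.08697714  0.045     ] [ 0.61076744 -0.13033656  0.045     ] [ 0.61505175 -0.09245252  0.045     ] 0.03705456771903526 0.0451098871997241
-8.499593636948028 -7.137063788556902 -8.02096082857058
[ 0.61946429 -0.19329715  0.05      ] [0.6723909 0.0800203 0.05     ] -10.959408210332086
[ 0.5908239  -0.10835886  0.045     ] [-0.03158805  0.00394637  0.15977344]
[2.01139151e-01 9.79562350e-01 8.02445571e-04] -11.603585148137299
```

In the tool's units: 0.16 m / 0.75 = 0.2133, -0.029 m / 0.75 = -0.0387, -2.9 degrees / 360 = -0.0081.

Emit:
{"api": "nudge_tcp", "payload": {"motion": [{"pos":[-0.0067, 0.0013, 0.0333], "turn_vec":[0, 0, -0.0017]}, {"pos":[-0.016, 0.0027, 0.08], "turn_vec":[0, 0, -0.0042]}, {"pos":[-0.0267, 0.004, 0.12], "turn_vec":[0, 0, -0.0081]}, {"pos":[-0.0387, 0.0053, 0.1533], "turn_vec":[0, 0, -0.0081]}, {"pos":[-0.0387, 0.0053, 0.18], "turn_vec":[0, 0, -0.0081]}, {"pos":[-0.0387, 0.0053, 0.2], "turn_vec":[0, 0, -0.0081]}, {"pos":[-0.0387, 0.0053, 0.2107], "turn_vec":[0, 0, -0.0081]}, {"pos":[-0.0387, 0.0053, 0.2133], "turn_vec":[0, 0, -0.0081]}, {"pos":[-0.0387, 0.0053, 0.2133], "turn_vec":[0, 0, -0.0081]}], "aperture": 1.0}}

```text
t: 2.57
tool_pos: [0.5888, -0.1063, 0.0105]
tcp_rot: [[-0.989, 0.148, -0.001], [0.148, 0.989, 0.0], [0.001, 0.0, -1.0]]
force: [0.2, 0.3, 1.1]
gripper_width: 1.004
finger_force: 0.0
```

Emit:
{"api": "nudge_tcp", "payload": {"motion": [{}, {}, {}, {}, {}, {}, {}, {}], "aperture": 0.0, "force": 60}}

```text
t: 3.23
tool_pos: [0.5905, -0.1075, 0.012]
tcp_rot: [[-0.989, 0.149, 0.002], [0.149, 0.989, -0.0], [-0.002, 0.0, -1.0]]
force: [-0.7, 1.3, 5.3]
gripper_width: 0.461
finger_force: 61.7
```

Run:
```python
from h import *
s=r.state();print(s["tool_pos"],s["tcp_rot"])
cv2.imwrite("pics/w2.png",optics.camera("wrist"));a=optics.camera("side")[190:290,250:410];cv2.imwrite("pics/s2.png",cv2.resize(a,None,fx=4,fy=4,interpolation=cv2.INTER_CUBIC))
```

```text
[ 0.59047722 -0.10749961  0.01201096] [[-9.88820680e-01  1.49089663e-01  2.43627485e-03]
 [ 1.49090072e-01  9.88823619e-01 -1.37621724e-05]
 [-2.41109791e-03  3.49616072e-04 -9.99997032e-01]]
```

View pics/w2.png

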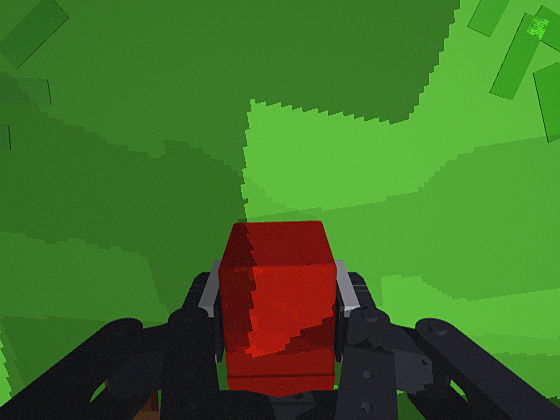

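The wedge is gripped: the pads sit on both sides of the block and the opening is 39 mm. First tugs, to about half-way, then a pause.

In the tool's units: 0.033 m / 0.75 = 0.044, 0.012 m / 0.75 = 0.016.

Emit:
{"api": "nudge_tcp", "payload": {"motion": [{"pos":[0.0053, 0, 0]}, {"pos":[0.0107, 0, 0]}, {"pos":[0.016, 0, 0]}, {"pos":[0.016, 0, 0]}, {"pos":[0.0213, 0, 0]}, {"pos":[0.0267, 0, 0]}, {"pos":[0.032, 0, 0]}, {"pos":[0.032, 0, 0]}, {"pos":[0.0373, 0, 0]}, {"pos":[0.0427, 0, 0]}, {"pos":[0.044, 0, 0]}, {"pos":[0.044, 0, 0]}, {"pos":[0.044, 0, 0]}, {"pos":[0.044, 0, 0]}, {"pos":[0.044, 0, 0]}, {"pos":[0.044, 0, 0]}, {"pos":[0.044, 0, 0]}, {"pos":[0.044, 0, 0]}]}}

```text
t: 4.83
tool_pos: [0.5604, -0.1037, 0.012]
tcp_rot: [[-0.989, 0.15, 0.008], [0.15, 0.989, -0.002], [-0.008, -0.001, -1.0]]
force: [5.7, -0.7, 0.6]
gripper_width: 0.459
finger_force: 60.9
```

Run:
```python
from h import *
a=optics.camera("scene")[190:300,200:380];b=optics.camera("side")[170:290,270:410]
o=np.vstack([np.hstack([cv2.resize(x,(380,290),interpolation=cv2.INTER_CUBIC) for x in p]) for p in((cv2.imread("pics/scene0.png")[190:300,200:380],cv2.imread("pics/side0.png")[170:290,270:410]),(a,b))])
cv2.imwrite("pics/half.png",o);s=r.state();print(s["tool_pos"])
```

```text
[ 0.56042765 -0.1036617   0.01196415]
```

View pics/half.png

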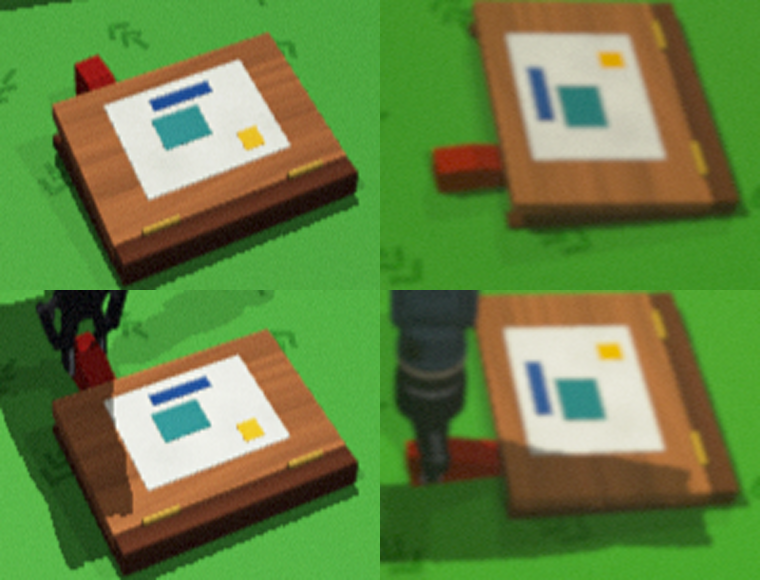

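The panel has come down by roughly half and the wedge is still under it and at rest (31 mm pulled). I'll hold a little longer, then tug the rest of the way out.

Emit:
{"api": "nudge_tcp", "payload": {"motion": [{}, {}, {}, {}]}}

```text
t: 5.27
tool_pos: [0.5604, -0.1036, 0.012]
tcp_rot: [[-0.989, 0.15, 0.008], [0.15, 0.989, -0.002], [-0.008, -0.001, -1.0]]
force: [5.6, -1.0, 0.8]
gripper_width: 0.461
finger_force: 60.9
```

Emit:
{"api": "nudge_tcp", "payload": {"motion": [{"pos":[0.0053, 0, 0]}, {"pos":[0.0107, 0, 0]}, {"pos":[0.016, 0, 0]}, {"pos":[0.016, 0, 0]}, {"pos":[0.0213, 0, 0]}, {"pos":[0.0267, 0, 0]}, {"pos":[0.032, 0, 0]}, {"pos":[0.032, 0, 0]}, {"pos":[0.0373, 0, 0]}, {"pos":[0.0427, 0, 0]}, {"pos":[0.048, 0, 0]}, {"pos":[0.048, 0, 0]}, {"pos":[0.056, 0, 0]}, {"pos":[0.0667, 0, 0]}, {"pos":[0.0773, 0, 0]}, {"pos":[0.0907, 0, 0]}, {"pos":[0.104, 0, 0]}, {"pos":[0.1147, 0, 0]}, {"pos":[0.12, 0, 0]}, {"pos":[0.12, 0, 0]}]}}

```text
t: 6.93
tool_pos: [0.4683, -0.0895, 0.0119]
tcp_rot: [[-0.989, 0.15, 0.003], [0.15, 0.989, -0.001], [-0.003, -0.001, -1.0]]
force: [2.4, -0.2, 6.9]
gripper_width: 0.463
finger_force: 61.7
```

Emit:
{"api": "nudge_tcp", "payload": {"motion": [{}, {"pos":[0, 0, 0.0027]}, {"pos":[0, 0, 0.0027]}]}}

```text
t: 7.18
tool_pos: [0.4683, -0.0895, 0.0119]
tcp_rot: [[-0.989, 0.15, 0.002], [0.15, 0.989, -0.001], [-0.002, -0.001, -1.0]]
force: [-3.1, 0.5, 18.4]
gripper_width: 0.461
finger_force: 62.8
```

Run:
```python
from h import *
cv2.imwrite("pics/out.png",np.hstack([cv2.resize(x,(380,290),interpolation=cv2.INTER_CUBIC) for x in(optics.camera("scene")[170:290,180:340],optics.camera("side")[170:290,240:400])]))
```

```text
(no output)
```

View pics/out.png

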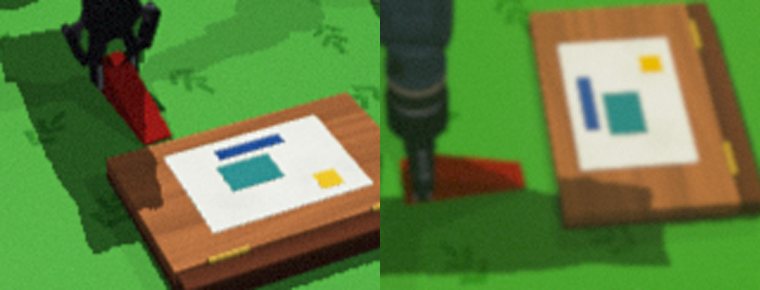

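Wedge is fully out, about 40 mm clear of the panel, which looks flat. Next I let go and rise.

In the tool's units: -0.002 m / 0.75 = -0.0027.

Emit:
{"api": "nudge_tcp", "payload": {"motion": [{"pos":[0, 0, -0.0027]}, {"pos":[0, 0, -0.0027]}, {"pos":[0, 0, -0.0027]}]}}

```text
t: 7.53
tool_pos: [0.4679, -0.0894, 0.0119]
tcp_rot: [[-0.989, 0.15, 0.001], [0.15, 0.989, -0.001], [-0.001, -0.001, -1.0]]
force: [-0.7, -0.5, 10.8]
gripper_width: 0.463
finger_force: 62.0
```

Emit:
{"api": "nudge_tcp", "payload": {"motion": [{}, {}, {}, {}, {}, {}, {}], "aperture": 1.0}}

```text
t: 8.12
tool_pos: [0.4675, -0.089, 0.01]
tcp_rot: [[-0.989, 0.149, -0.001], [0.149, 0.989, 0.0], [0.001, 0.0, -1.0]]
force: [0.1, 0.4, 0.2]
gripper_width: 1.004
finger_force: 0.0
```

Emit:
{"api": "nudge_tcp", "payload": {"motion": [{"pos":[0, 0, -0.0133]}, {"pos":[0, 0, -0.04]}, {"pos":[0, 0, -0.0733]}, {"pos":[0, 0, -0.1133]}, {"pos":[0, 0, -0.1533]}, {"pos":[0, 0, -0.1933]}, {"pos":[0, 0, -0.2267]}, {"pos":[0, 0, -0.24]}, {"pos":[0, 0, -0.24]}, {"pos":[0, 0, -0.24]}]}}

```text
t: 8.95
tool_pos: [0.468, -0.0892, 0.1903]
tcp_rot: [[-0.989, 0.149, 0.001], [0.149, 0.989, -0.0], [-0.001, -0.0, -1.0]]
force: [-0.6, -0.0, -0.8]
gripper_width: 0.996
finger_force: 0.0
```

Run:
```python
from h import *
cv2.imwrite("pics/end.png",np.hstack([cv2.resize(x,(400,300)) for x in(optics.camera("scene"),optics.camera("side"))]))
P=optics.camera_params("wrist");np.save("P3.npy",P,allow_pickle=True);cv2.imwrite("pics/w3.png",optics.camera("wrist"))
```

```text
(no output)
```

View pics/end.png

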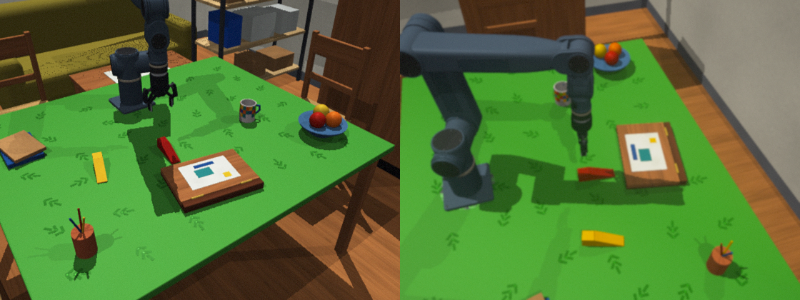

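View pics/w3.png

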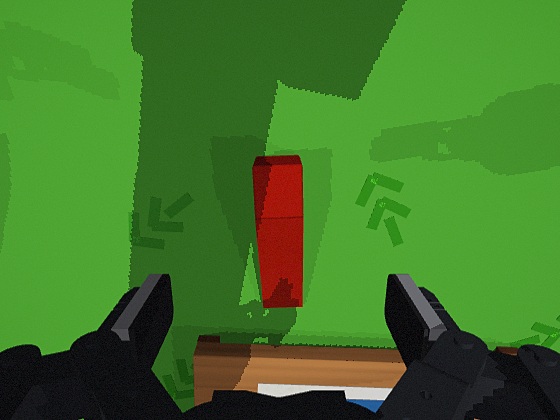

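The wedge stands upright with its thin end at row 307, clear of the panel front at row ~345. The mug and the yellow wedge are untouched and the arm is clear of everything.

```bash
python3 -c "
from cell import r, optics
print(r.finish_job())"
```

```text
the job is handed in; nothing more can be done
None
```

The job is handed in at about 9 s of the 38 s allowed: in the last pictures the panel looked flat, the red wedge stood upright and released about 40 mm in front of the board after a roughly half-way pause, and the yellow wedge and mug looked untouched; no verdict was returned.

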